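# Hang the inspection light in the collet bin

### The job

Lift the lid of the black carrying case and push it over its balance point so that it stays open by itself, take the inspection light out by its handle, and hang it by its two hooks over the far wall of the grey bin, with the light inside the bin and shining into it. Once it hangs there on its own, shut the case again to keep the dust out, leaving the light hanging and the other things where they stand.

Things in the scene. Friction and masses are not known exactly. Their poses are not given: they have to be found in the camera images.
- case: Charcoal-black clamshell carrying case, 120 mm deep (x), 176 mm long (y), 84 mm high shut; it does not move. Origin: centre of its underside; x points to its back (hinge side), z up. Base 42 mm high with 3 mm walls, lid the upper 42 mm. In the base is a grey foam inlay, top 34 mm above the origin.
- case_lid (a joint): Opening angle of the case's lid in rad about the hinge line at the back: 0 shut, 1.70 (97 degrees) fully open against its stop. No latch and no spring: the lid (0.30 kg) falls shut when let go below its balance point at about 1.1 rad, and above it falls fully open and stays.
- lid_hinge (a point): Middle of the hinge line, at the case's back, 42 mm above the table; the hinge line runs along the case's y.
- lid_lip (a point): Middle of the front edge of the lid's thumb lip, at its underside. The lip is a grey ledge on the lid's front at the parting line: 76 mm long (y), 5 mm thick, projecting 17 mm in front of the case; underside 44 mm above the table when shut, nothing below it. 137 mm from the hinge line; turns with the lid.
- lid_top_edge (a point): Middle of the lid's upper front edge (outside, top face meets front face): 120 mm in front of the hinge line and 42 mm above it when shut; turns with the lid. With the lid fully open it is the rear edge of the lid's upper end, about 156 mm above the table, and can be pushed from behind.
- light: Hook-on inspection light, 0.2 to 0.4 kg: an aluminium bar 34 mm deep (x), 140 long (y), 40 high, white lens on the -x face, black handle on top, two flat steel hooks on the +x face. Origin: centre of the bar's underside. In the case it lies level, axes as the case's, origin 8 mm above the case's underside and 8 mm in front of its centre, in a foam pocket 26 mm deep with 2.5 to 4 mm play.
- light_grip (a point): Centre of the light's handle bar, 62 mm above the light's underside. The bar is 16 mm wide (x), 86 mm long (y), 14 mm high, its top 68 mm above the underside, with 14 mm free under it between two end posts. Meant to be grasped from above, closing along the light's x.
- light_hook (a point): Midpoint of the hook throat, at the underside of the hooks' bridges (x 23, y 0, z 35 mm in the light's frame). Hooks at y = -50 and +50 mm, 14 mm wide. The throat between the light's back face (x 17) and the hook legs (x 29) is 12 mm wide, open downward; legs end 9 mm above the light's underside and flare out to x 36 mm at the tips.
- bin: Grey open-fronted picking bin with a collet and a nut on its floor, 150 mm deep (x), 180 mm wide (y); it does not move. Origin: centre of its underside; x points from its low front (45 mm high) to its far wall (100 mm high, 5 mm thick). Side walls 5 mm thick, 100 mm high over the rear 100 mm. Things inside stay below 50 mm.
- bin_rim (a point): Middle of the top of the bin's far wall (x = 72.5 mm, y = 0, z = 100 mm in the bin's frame).
- tape_measure: Yellow and black tape measure, 36 x 76 x 66 mm, to the right of the case; a bystander. Origin: centre of the underside.
- collet_1: Steel collet, 32 x 32 x 42 mm, to the left of the case; a bystander. Origin: centre of the underside.
- collet_2: Steel collet, 32 x 32 x 42 mm, to the left of the case, the nearer one; a bystander. Origin: centre of the underside.
- hex_key: Hex key, 140 mm long, flat on the table between two rails; a bystander. Origin: centre of the underside.

How it is judged:
On the way, in this order (a step that is already met when the one before it is completed fails the run):
1. the lid stands fully open by itself, the robot not touching the case (value of joint case_lid above 1.55 rad and contact force between each of the arm, the fingers and case below 0.2 N), for 0.3 s.
2. the light is lifted clear out of the open case (height (world z) of light above 0.06 m and value of joint case_lid above 1.3 rad and contact force between light and case below 0.1 N), for 0.2 s.
3. the light hangs by its hooks on the bin's far wall, inside the bin, let go and still (z of light_hook in the frame of bin_rim between -0.006 and 0.008 m and x of light_hook in the frame of bin_rim between -0.01 and 0.01 m and x of light in the frame of bin_rim below -0.005 m and angle between light's own z axis and vertical below 0.4 rad and contact force between light and bin above 0.5 N and contact force between the fingers and light below 0.1 N and linear speed of light below 0.02 m/s and value of joint case_lid above 1.3 rad and angle between light's own y axis and vertical between 1.45 and 1.69 rad), for 0.3 s.
At the end, for the whole second after the job is handed in: Case shut (lid within 0.04 rad); the light hangs at rest by its hooks on the bin's far wall, bar inside the bin, throat within 10 mm of the wall's middle, bridges down on the rim (within 8 mm), leaning less than 0.4 rad, long axis level within 0.12 rad (value of joint case_lid below 0.04 rad and z of light_hook in the frame of bin_rim between -0.006 and 0.008 m and x of light_hook in the frame of bin_rim between -0.01 and 0.01 m and x of light in the frame of bin_rim below -0.005 m and angle between light's own z axis and vertical below 0.4 rad and contact force between light and bin above 0.5 N and linear speed of light below 0.02 m/s and angle between light's own y axis and vertical between 1.45 and 1.69 rad); the robot touches nothing.
It fails at once if a bystander (tape measure, collet or hex key) is shifted by more than 30 mm (distance of any of tape_measure, collet_1, collet_2, hex_key from where it was at the start of the episode above 0.03 m).
It also fails if it takes over 64 s, if anything falls off the work surface, if the arm or the gripper's body presses on something with over 40 N, if the wrist force passes 120 N, or if a joint passes its speed limit or range.

### The arm

A 6-joint arm with a two-finger parallel gripper is mounted at the origin on a cart in front of the work surface, level with it; the furniture and walls round the work are solid. World frame = base frame: x ahead of the robot, y to its left, z up, the work surface at z = 0. Lengths are in m, angles in rad, forces in N, time in s.
With the tool pointing down it reaches from about 0.275 to 1 m from the base axis. Payload 8.4 kg.
Tool frame: the origin (TCP) lies between the finger pads; the fingertips stand 17 mm ahead of it and the grasp point (between the pads) lies 2 mm behind it; x points along the fingers, y is the direction in which the jaws open and shut, and the axes are right-handed (so a half turn about x gives the same grasp; the last joint's range is limited). The gripper opens to 85 mm and grips with 20 to 120 N. Pads are 22 mm wide; open, the fingers measure 114 mm over their backs; the gripper's body (76 mm by 85 mm) begins 54 mm behind the grasp point. The pads swing forward as they close: fully open they stand 13 mm farther back than shut.
Start: joints at [1.319, 0.353, 1.633, -0, 1.155, -0.002], TCP at [0.155, 0.606, 0.248] pointing down, gripper open.
Joint ranges: [-2.63, 2.63], [-0.92, 2.1], [0.06, 2.66], [-1.3, 4.44], [0, 2.69], [-3.02, 3.02]. Speed limits (rad/s): [2.22, 2.22, 2.79, 3.14, 3.14, 3.14].

### API

Orientations are given as a 3x3 rotation matrix whose columns are the frame's x, y, z axes.
In Python, from workcell import r gives the robot as it stands.
- The arm moves only by the tool move_arm, never from a script. Its argument "rows" is one flat list of numbers, 5 for each row, row after row: the finger opening in mm, from 0 to 85.4, then the shift along the world's x, y, z in mm, then the turn about the world's z in rad. A call has 1 to 20 rows; each row shifts and turns the commanded pose from where the row before left it; what a row does not reach is not made up. A row lasts 1/12 s, in which the tool goes at most 41.7 mm and 7.16 degrees, less where a joint would pass 70% of its speed; a pose out of reach is approached as far as the arm can. A call with a gripper value outside its range is refused whole. The fingers move at their own pace and stop on an object; "grip_force" is the grip in N (left out, the last holds). Time passes only in rows, so rows that do not move let the fingers close. It gives the time, the measured TCP pose, the force and the opening at its end, in the units of the state.
- r.get_state(): the state, without advancing time (a new reading comes with each control period).
- r.snapshot(name): name is "scene" or "top" or "wrist"; returns a dict with "frame" (420x560x3 uint8, red, green, blue), "z_map" (420x560 float32, m along the optical axis (not along the pixel's ray), 0 where there is no reading), "fx", "fy", "cx", "cy" (pixels), "R" (3x3) and "t" (3): a world point X has camera coordinates R X + t; the wrist camera has in their place "T_tool_cam" (4x4, takes a point from camera to tool coordinates, whose origin is the TCP and whose axes are the tool frame's). Camera axes: x right, y down, z forward; pixel columns grow to the right and rows downward; lengths in m; the calibration is good to about 2 mm. A picture is of the moment at which its call begins: read the wrist's pose just before it.
- r.close_job(): hands the job in, once; it reports no verdict.
The state is a dict: "clock": time; "joint_pos": joint angles; "joint_vel": joint speeds; "joint_torque": joint torques, N m; "ee_pos": TCP position; "eef_rot": TCP orientation; "ft_force": force on the tool from outside, world axes, zero at the start; "wrist_torque": the same for the moment, N m; "opening": finger opening in m.
Only numpy, scipy, OpenCV 4.12 (cv2) and the standard library are available. Lean on these libraries where they do the work, as an engineer would, in place of code of your own. Each camera call takes 0.05 s, during which the arm holds its last target. There are 200 camera calls.

## Working session

There is one attempt and no reset: what is moved stays moved. The work goes in short steps, Python scripts to look and compute and a tool call to move; the robot and the scene stay as the last step left them, time stands still between calls to the robot, and variables do not carry over. Pictures are saved under pics/ and viewed, about 8 in all and at most 12, crops included, and the job is handed in when it is done.

Besides the shell and the picture viewer there is one more tool, called after "Request:" as name(argument=value, ...), one argument or row to a line, values as JSON. move_arm: Moves the arm, as the interface text tells. Its arguments: {"type":"object","properties":{"rows":{"type":"array"},"grip_force":{"type":"number"}},"required":["rows"]}

```bash
mkdir -p pics
cat > h.py <<'E'
import numpy as np, cv2
from workcell import r
def snap(n):
    s=r.get_state(); d=r.snapshot(n)
    if 'T_tool_cam' in d:
        T=np.eye(4);T[:3,:3]=s['eef_rot'];T[:3,3]=s['ee_pos'];T=T@np.array(d['T_tool_cam'])
        d['Rw'],d['c']=T[:3,:3],T[:3,3]
    else:
        R=np.array(d['R']);d['Rw']=R.T;d['c']=-R.T@np.array(d['t'])
    v,u=np.mgrid[:420,:560];z=d['z_map']
    P=np.stack([(u-d['cx'])/d['fx']*z,(v-d['cy'])/d['fy']*z,z],-1)
    d['P']=P@d['Rw'].T+d['c'];d['P'][z==0]=np.nan
    return d
def save(d,n): cv2.imwrite('pics/'+n+'.png',d['frame'][:,:,::-1])
E
python3 - <<'E'
from h import *
a=snap('top');b=snap('scene')
cv2.imwrite('pics/1.png',np.hstack([cv2.resize(x['frame'],(400,300)) for x in(a,b)])[:,:,::-1])
save(a,'top0');np.save('top0.npy',a['P']);np.save('scene0.npy',b['P']);save(b,'scene0')
print(a['c'],a['Rw'],b['c'],b['Rw']);s=r.get_state();print(s['eef_rot'],s['clock'])
E
```

```text
[0.3166824  0.01923854 1.46178838] [[-0.01638537 -0.99427827  0.10555678]
 [-0.99979177  0.01757686  0.01036721]
 [-0.01216325 -0.10536493 -0.99435923]] [-0.47109473 -0.72689475  0.70379433] [[ 0.61267709 -0.36954542  0.69861503]
 [-0.79025779 -0.27422779  0.54798881]
 [-0.01092709 -0.88782617 -0.46004923]]
[[-2.99436802e-04  2.47165269e-01  9.68973292e-01]
 [-1.22223001e-03  9.68972521e-01 -2.47165450e-01]
 [-9.99999208e-01 -1.25831867e-03  1.19467759e-05]] 0.1
```

View pics/top0.png

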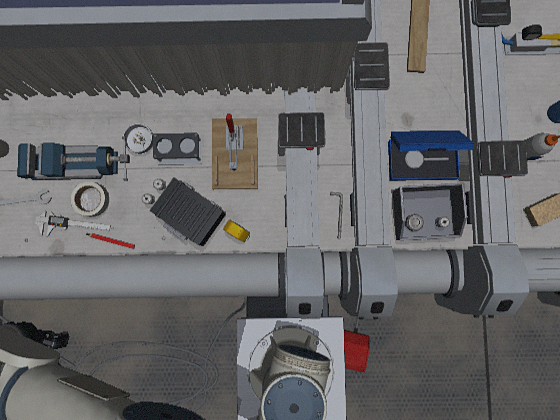

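View pics/scene0.png

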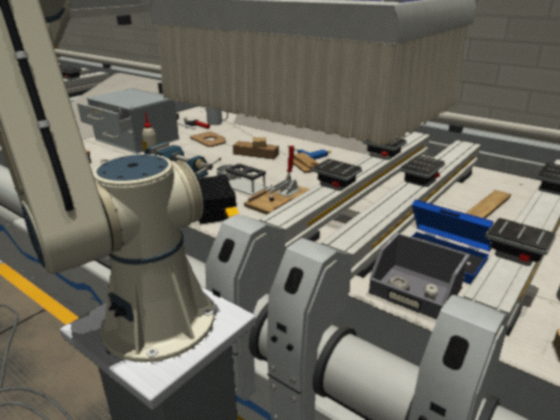

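The top view shows the case at about (188,210), rotated about 30°, with the tape at (237,230) and the collets at (160,184) and (148,198). The hex key is at (338,213) and the bin at (430,212). The gripper is at the lower left.

Run:
```python
from h import *
P=np.load('top0.npy');im=cv2.imread('pics/top0.png')
def box(m,name):
    q=P[m][:,:2].astype(np.float32)
    (c,s,a)=cv2.minAreaRect(q*1000);print(name,m.sum(),np.round(c),np.round(s),a,'zmed',np.nanmedian(P[m][:,2]))
    print(np.round(cv2.boxPoints((c,s,a))).tolist())
Z=P[...,2]
def roi(u0,u1,v0,v1):
    m=np.zeros(Z.shape,bool);m[v0:v1,u0:u1]=1;return m
box(roi(145,232,170,250)&(Z>.074)&(Z<.095)&(im.max(2)<110),'casetop')
lip=roi(145,232,170,250)&(Z>.035)&(Z<.060);box(lip,'lipish')
box(roi(385,475,180,245)&(Z>.09)&(Z<.11),'binrim')
box(roi(385,475,170,250)&(Z>.03)&(Z<.11),'bin')
box(roi(222,255,215,245)&(Z>.02)&(im[...,0]<90)&(im[...,2]>150),'tape')
for n,(u,v) in dict(c1=(160,184),c2=(148,198),hex=(338,213)).items(): print(n,P[v,u])
v,u=np.nonzero(roi(385,475,180,245)&(Z>.09)&(Z<.11));print(P[192,395:470:10],P[188,430],P[184,430],P[186,430])
big=cv2.resize(im[160:260,130:480],None,fx=2.28,fy=2.28,interpolation=2);cv2.imwrite('pics/2.png',big)
s=r.snapshot('top');print(s['fx'],s['cx'],s['cy'])
# rays: scene obstacles heights
for u,v in [(235,150),(300,130),(300,220),(375,65),(370,230),(430,140),(300,280)]:print(u,v,np.round(P[v,u],3))
```

```text
casetop 2524 [470. 296.] [178. 123.] 54.504737854003906 zmed 0.0838955997360572
[[368.0, 259.0], [468.0, 188.0], [571.0, 332.0], [471.0, 403.0]]
lipish 420 [478. 300.] [229. 232.] 14.718347549438477 zmed 0.045106429518693814
[[338.0, 384.0], [397.0, 159.0], [618.0, 217.0], [559.0, 442.0]]
binrim 646 [ 448. -389.] [234. 182.] 87.4581069946289 zmed 0.10025594265478166
[[352.0, -502.0], [534.0, -510.0], [545.0, -276.0], [362.0, -268.0]]
bin 2051 [ 465. -410.] [279. 239.] 88.87638092041016 zmed 0.06425149007957431
[[342.0, -547.0], [581.0, -552.0], [587.0, -273.0], [348.0, -268.0]]
tape 134 [412. 157.] [40. 30.] 55.952972412109375 zmed 0.0636689054417513
[[388.0, 149.0], [413.0, 132.0], [435.0, 165.0], [411.0, 182.0]]
c1 [0.55490203 0.38179209 0.03855327]
c2 [0.51310359 0.41717299 0.03931016]
hex [ 0.46247751 -0.15350799 -0.00493518]
[[ 0.518758   -0.32092582  0.03277544]
 [ 0.52219762 -0.35800147  0.00455263]
 [ 0.52130546 -0.3876652   0.00697771]
 [ 0.52110031 -0.41867979  0.00452031]
 [ 0.52033407 -0.4484962   0.00606234]
 [ 0.5203405  -0.4801241   0.00207664]
 [ 0.51394737 -0.49521965  0.0440643 ]
 [ 0.51902478 -0.54018014  0.00362053]] [ 0.52712983 -0.42189621  0.0448466 ] [ 0.53020959 -0.40482753  0.10151391] [ 0.52658035 -0.40886736  0.08762578]
481.67630194898754 276.43066818160275 210.85871254944166
235 150 [0.66  0.158 0.017]
300 130 [ 0.678 -0.036  0.163]
300 220 [ 0.433 -0.033  0.109]
375 65 [ 0.859 -0.249  0.164]
370 230 [ 0.402 -0.229  0.107]
430 140 [ 0.651 -0.402  0.131]
300 280 [ 0.267 -0.028  0.15 ]
```

View pics/2.png

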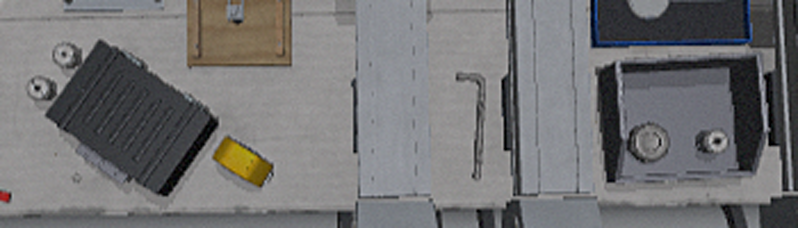

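Request:
move_arm(
  rows=[85, 21.5, -22.4, -4, -0.031, 85, 21.5, -22.4, -4, -0.031, 85, 21.5, -22.4, -4, -0.031, 85, 21.5, -22.4, -4, -0.031, 85, 21.5, -22.4, -4, -0.031, 85, 21.5, -22.4, -4, -0.031, 85, 21.5, -22.4, -4, -0.031, 85, 21.5, -22.4, -4, -0.031, 85, 21.5, -22.4, -4, -0.031, 85, 21.5, -22.4, -4, -0.031, 85, 21.5, -22.4, -4, -0.031, 85, 21.5, -22.4, -4, -0.031, 85, 0, 0, 0, 0, 85, 0, 0, 0, 0],
)

```text
clock: 1.32
ee_pos: [0.4132, 0.3356, 0.1999]
eef_rot: [[-0.001, 0.585, 0.811], [-0.001, 0.811, -0.585], [-1.0, -0.001, -0.0]]
ft_force: [-1.0, 1.2, -0.6]
opening: 0.0848
```

Run:
```python
from h import *
d=snap('wrist');save(d,'w1');np.save('w1.npy',d['P'])
s=r.get_state();print(s['ee_pos'],s['eef_rot'],s['clock'],s['opening'],d['c'])
```

```text
[0.41259095 0.33645691 0.20009178] [[-6.04133696e-04  5.83587334e-01  8.12050158e-01]
 [-6.12508188e-05  8.12050283e-01 -5.83587469e-01]
 [-9.99999816e-01 -4.02303592e-04 -4.54841737e-04]] 1.3667 0.08517452876767627 [0.3508086  0.38024491 0.32500834]
```

View pics/w1.png

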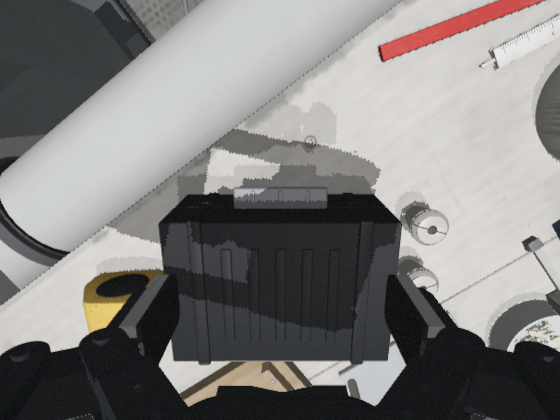

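The wrist view shows the lip at columns 233–327, rows 188–207. The fingers are at about (150,310) and (415,310).

Run:
```python
from h import *
P=np.load('w1.npy');Z=P[...,2];im=cv2.imread('pics/w1.png')
R=np.array([[.5836,.812],[.8121,-.5836]]) # cols tooly, toolz
def tool(p): return np.c_[(p[:,:2]-[.4126,.3365])@R, p[:,2]-.2001]
s=np.zeros(Z.shape,bool)
m=s.copy();m[180:212,220:340]=1;m&=(Z>.042)&(Z<.057);q=tool(P[m])*1000
print('lip',m.sum(),np.percentile(q,[1,5,50,95,99],0).round(1))
for u in range(228,335,6):print(u,[round(float(x)*1000) for x in Z[190:212:3,u]])
m=s.copy();m[195:370,150:410]=1;m&=(Z>.079)&(Z<.09)
c,sz,a=cv2.minAreaRect((P[m][:,:2]*1000).astype(np.float32));print('top',c,sz,a,np.median(Z[m]))
qt=tool(P[m])*1000;print(np.percentile(qt,[.5,50,99.5],0).round(1))
for b in ((100,180),(385,460)):
  m=s.copy();m[240:360,b[0]:b[1]]=1;m&=(Z>.1);q=tool(P[m])*1000
  print('finger',m.sum(),np.percentile(q,[0,2,50,98,100],0).round(1) if m.sum() else '')
```

```text
lip 2438 [[ -45.7   -9.3 -154.6]
 [ -37.7   -8.8 -153.3]
 [  -2.1    0.5 -151.4]
 [  33.1    8.4 -147.1]
 [  40.6    8.7 -144.8]]
228 [0, 0, 7, 17, 28, 37, 47, 54]
234 [48, 46, 49, 48, 48, 49, 47, 54]
240 [49, 48, 48, 49, 48, 47, 48, 55]
246 [48, 48, 48, 49, 49, 48, 49, 55]
252 [49, 50, 49, 50, 50, 50, 49, 54]
258 [48, 48, 49, 49, 49, 49, 49, 55]Traceback (most recent call last):
  File "<stdin>", line 8, in <module>
ValueError: cannot convert float NaN to integer
```

Run:
```python
from h import *
P=np.load('w1.npy');Z=P[...,2]
R=np.array([[.5836,.812],[.8121,-.5836]])
def tool(p): return np.c_[(p[:,:2]-[.4126,.3365])@R, p[:,2]-.2001]*1000
s=np.zeros(Z.shape,bool)
m=s.copy();m[192:203,228:340]=1;m&=(Z>.044)&(Z<.053);q=tool(P[m]);print('lip',np.percentile(q,[0,1,50,99,100],0).round(1))
m=s.copy();m[195:370,150:410]=1;m&=(Z>.079)&(Z<.09)
c,sz,a=cv2.minAreaRect((P[m][:,:2]*1000).astype(np.float32));print('top',c,sz,a,np.median(Z[m]))
print(np.percentile(tool(P[m]),[.5,50,99.5],0).round(1))
for b in ((100,180),(385,460)):
  m=s.copy();m[240:360,b[0]:b[1]]=1;m&=(Z>.1);
  if m.sum(): print('finger',m.sum(),np.percentile(tool(P[m]),[0,2,50,98,100],0).round(1))
```

```text
lip [[ -40.2   -6.2 -154.2]
 [ -39.3   -5.9 -153. ]
 [  -2.1   -1.6 -151.4]
 [  34.6    2.8 -149.5]
 [  35.6    3.  -148.7]]
top (466.1721496582031, 295.0347595214844) (176.25758361816406, 123.66558837890625) 54.287353515625 0.08392673350031414
[[ -88.3    7.9 -119.9]
 [  -1.5   60.  -116.2]
 [  83.8  127.6 -113.4]]
finger 4802 [[-57.3 -17.6  -5.3]
 [-55.8 -13.4  -1.7]
 [-43.8  -9.   23.4]
 [-39.3   9.4  48. ]
 [-31.3  11.9  54.6]]
finger 4665 [[ 29.9 -17.9  -5.1]
 [ 37.8 -13.   -1.6]
 [ 42.2  -8.5  22.9]
 [ 54.5   9.6  47.9]
 [ 55.7  11.9  55. ]]
```

Request:
move_arm(
  rows=[85, -3.5, 1.1, -30, 0, 85, -3, 1, -30, 0, 85, 0, 0, -30, 0, 85, 0, 0, -30, 0, 85, 0, 0, -20, 0, 85, 0, 0, -16, 0, 85, 0, 0, 0, 0, 60, 0, 0, 0, 0, 60, 0, 0, 0, 0, 60, 0, 0, 0, 0, 60, 0, 0, 0, 0],
  grip_force=50,
)

```text
clock: 2.28
ee_pos: [0.4051, 0.3396, 0.0455]
eef_rot: [[-0.001, 0.582, 0.813], [0.0, 0.813, -0.582], [-1.0, 0.0, -0.001]]
ft_force: [-5.3, 1.3, -1.1]
opening: 0.0734
```

Run:
```python
from h import *
d=snap('wrist');save(d,'w2')
s=r.get_state();print(s['ee_pos'],s['ft_force'],s['clock'],s['opening'])
```

```text
[0.40510571 0.33961714 0.04552984] [-4.75231158  2.03189467 -0.33380503] 2.3333 0.07359516806797349
```

View pics/w2.png

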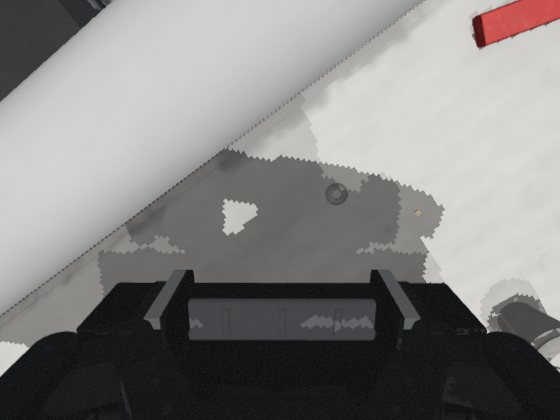

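The lip is pinched between the pads at 73.5 mm. Now I'll follow the lid's arc.

Request:
move_arm(
  rows=[60, 0.4, -0.3, 6.5, 0, 60, 0.5, -0.3, 6.6, 0, 60, 1, -0.7, 6.4, 0, 60, 1, -0.7, 6.4, 0, 60, 1.5, -1.1, 6.3, 0, 60, 1.5, -1.1, 6.3, 0, 60, 2, -1.4, 6.1, 0, 60, 2, -1.4, 6.1, 0, 60, 2.5, -1.7, 5.8, 0, 60, 2.5, -1.8, 5.8, 0, 60, 3, -2.1, 5.4, 0, 60, 2.9, -2.1, 5.5, 0, 60, 3.4, -2.4, 5, 0, 60, 3.4, -2.4, 5.1, 0],
)

```text
clock: 3.5
ee_pos: [0.4343, 0.3186, 0.1277]
eef_rot: [[0.001, 0.582, 0.813], [-0.001, 0.813, -0.582], [-1.0, -0.001, 0.001]]
ft_force: [6.7, -5.1, -13.4]
opening: 0.0735
```

Run:
```python
from h import *
d=snap('scene');P=d['P'];save(d,'s2')
c=np.array([.8135,-.5815]);q=P.reshape(-1,3);x=(q[:,:2]-[.466,.295])@c;y=(q[:,:2]-[.466,.295])@[.5815,.8135]
m=(abs(y)<.085)&(x>-.09)&(x<.12)&(q[:,2]>.05)&(q[:,2]<.25)
print(m.sum());print(np.c_[x[m],y[m],q[m,2]][::max(1,m.sum()//25)].round(3))
```

```text
1228
[[-0.007 -0.016  0.249]
 [-0.021 -0.028  0.242]
 [-0.052  0.001  0.223]
 [-0.025 -0.019  0.217]
 [-0.051 -0.065  0.223]
 [-0.055 -0.029  0.198]
 [-0.036 -0.068  0.201]
 [-0.051 -0.064  0.192]
 [-0.03   0.041  0.142]
 [-0.041 -0.064  0.177]
 [ 0.04   0.064  0.114]
 [-0.008 -0.029  0.15 ]
 [ 0.056  0.063  0.101]
 [-0.016 -0.036  0.143]
 [ 0.032 -0.005  0.121]
 [-0.047 -0.042  0.14 ]
 [-0.019 -0.058  0.139]
 [ 0.022 -0.048  0.126]
 [-0.049 -0.042  0.127]
 [ 0.031 -0.066  0.123]
 [ 0.036 -0.068  0.116]
 [ 0.084 -0.011  0.077]
 [-0.022 -0.082  0.11 ]
 [-0.011 -0.033  0.076]
 [ 0.066 -0.082  0.077]
 [ 0.061 -0.084  0.051]]
```

The lid is lifting. The force pulls the tool toward the hinge, so I'll add a little inward shift and continue.

Request:
move_arm(
  rows=[60, 4.6, -3.3, 4.6, 0, 60, 4.6, -3.3, 4.6, 0, 60, 4.9, -3.5, 4.2, 0, 60, 4.9, -3.5, 4, 0, 60, 5, -3.5, 3.4, 0, 60, 5, -3.5, 3.2, 0, 60, 5.2, -3.7, 2.8, 0, 60, 5.2, -3.7, 2.6, 0, 60, 5, -3.6, 2, 0, 60, 5, -3.6, 2, 0],
)

```text
clock: 4.38
ee_pos: [0.4812, 0.2851, 0.1646]
eef_rot: [[-0.004, 0.583, 0.812], [0.002, 0.812, -0.583], [-1.0, -0.0, -0.004]]
ft_force: [-21.8, -1.7, 34.9]
opening: 0.0733
```

Run:
```python
from h import *
d=snap('scene');save(d,'s3')
cv2.imwrite('pics/s3c.png',cv2.resize(d['frame'][120:260,130:330],None,fx=3,fy=3)[:,:,::-1])
t=snap('top');P=t['P'];q=P.reshape(-1,3);c=np.array([.8135,-.5815]);x=(q[:,:2]-[.466,.295])@c;y=(q[:,:2]-[.466,.295])@[.5815,.8135]
m=(abs(y)<.085)&(abs(y)>.06)&(x>-.09)&(x<.14)&(q[:,2]>.05)&(q[:,2]<.3)
A=np.c_[x[m],y[m],q[m,2]];A=A[np.argsort(A[:,0])];print(len(A));print(A[::max(1,len(A)//20)].round(3))
```

```text
286
[[ 0.02  -0.084  0.152]
 [ 0.026 -0.077  0.152]
 [ 0.03  -0.065  0.157]
 [ 0.033 -0.071  0.165]
 [ 0.037 -0.067  0.161]
 [ 0.041 -0.078  0.165]
 [ 0.046 -0.065  0.166]
 [ 0.05  -0.076  0.165]
 [ 0.054 -0.063  0.169]
 [ 0.058 -0.074  0.169]
 [ 0.062 -0.072  0.155]
 [ 0.066 -0.071  0.145]
 [ 0.07  -0.07   0.137]
 [ 0.074 -0.068  0.126]
 [ 0.078 -0.077  0.112]
 [ 0.083 -0.062  0.107]
 [ 0.087 -0.061  0.096]
 [ 0.091 -0.085  0.085]
 [ 0.095 -0.078  0.077]
 [ 0.098  0.077  0.068]
 [ 0.101  0.071  0.058]]
```

View pics/s3c.png

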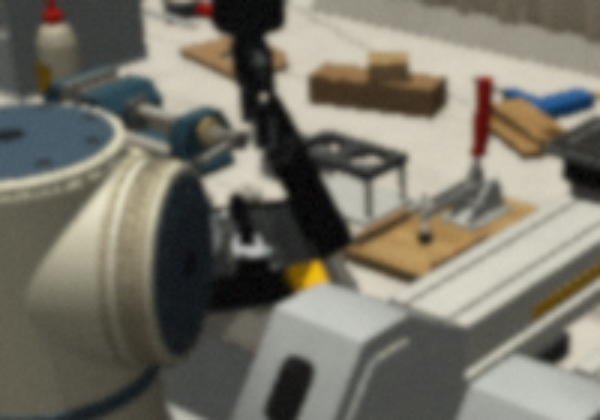

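The lid stands at about 1.2 rad, past its balance point. I'll nudge it on while relieving the downward force, then release and rise.

Request:
move_arm(
  rows=[60, 1, -0.7, 3, 0, 60, 2, -1.4, 3, 0, 60, 3, -2, 2, 0, 60, 3, -2, 2, 0, 85, 2, -1.5, 0, 0, 85, 0, 0, 0, 0, 85, 0, 0, 0, 0, 85, 0, 0, 10, 0, 85, 0, 0, 20, 0, 85, 0, 0, 25, 0, 85, 0, 0, 25, 0, 85, -15, 10, 10, 0, 85, -15, 10, 0, 0, 85, 0, 0, 0, 0, 85, 0, 0, 0, 0],
)

```text
clock: 5.73
ee_pos: [0.4639, 0.2972, 0.2624]
eef_rot: [[0.002, 0.581, 0.814], [0.001, 0.814, -0.581], [-1.0, 0.002, 0.001]]
ft_force: [-0.2, 0.3, -0.5]
opening: 0.0848
```

Run:
```python
from h import *
t=snap('top');P=t['P'];q=P.reshape(-1,3);c=np.array([.8135,-.5815]);x=(q[:,:2]-[.466,.295])@c;y=(q[:,:2]-[.466,.295])@[.5815,.8135]
m=(abs(y)<.085)&(abs(y)>.06)&(x>-.09)&(x<.14)&(q[:,2]>.01)&(q[:,2]<.3)
A=np.c_[x[m],y[m],q[m,2]];A=A[np.argsort(A[:,0])];print(len(A));print(A[::max(1,len(A)//20)].round(3))
w=snap('wrist');save(w,'w3');np.save('w3.npy',w['P']);print(r.get_state()['ee_pos'],r.get_state()['clock'])
```

```text
679
[[-0.058  0.064  0.039]
 [-0.028 -0.064  0.034]
 [-0.015 -0.064  0.046]
 [-0.004 -0.085  0.045]
 [ 0.009 -0.066  0.011]
 [ 0.024 -0.082  0.039]
 [ 0.04   0.075  0.015]
 [ 0.047  0.083  0.032]
 [ 0.053 -0.065  0.031]
 [ 0.058  0.075  0.037]
 [ 0.065 -0.08   0.046]
 [ 0.072  0.066  0.037]
 [ 0.079 -0.083  0.158]
 [ 0.082  0.076  0.044]
 [ 0.087  0.081  0.16 ]
 [ 0.092 -0.078  0.159]
 [ 0.097  0.082  0.157]
 [ 0.103 -0.063  0.157]
 [ 0.107 -0.07   0.154]
 [ 0.113  0.08   0.156]
 [ 0.118  0.067  0.155]]
[0.4644262  0.2966148  0.26150661] 5.8333
```

View pics/w3.png

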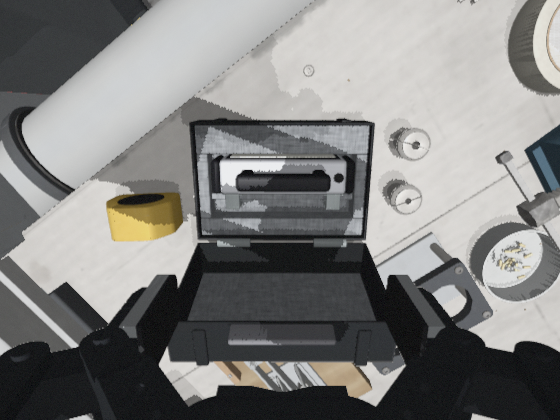

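The lid is fully open, its top level at z≈157 mm. The light's black handle is at about (283,181).

Run:
```python
from h import *
P=np.load('w3.npy');Z=P[...,2];im=cv2.imread('pics/w3.png')
m=np.zeros(Z.shape,bool);m[165:198,230:336]=1;m&=(Z>.068)&(Z<.085)&(im.max(2)<80)
p=P[m];print(m.sum(),np.median(p,0));c,s,a=cv2.minAreaRect((p[:,:2]*1000).astype(np.float32));print(c,s,a)
B=cv2.boxPoints((c,s,a));print(B.round(1).tolist())
print('expected',np.array([466.2,295])-8*np.array([.8135,-.5815]))
```

```text
1448 [0.46256761 0.30518478 0.07515174]
(460.5091552734375, 301.0322570800781) (84.6061782836914, 15.102532386779785) 54.2558479309082
[[429.70001220703125, 271.1000061035156], [441.8999938964844, 262.29998779296875], [491.3999938964844, 331.0], [479.1000061035156, 339.79998779296875]]
expected [459.692 299.652]
```

Request:
move_arm(
  rows=[50, -2, 1.8, 0, -0.12, 50, -2, 1.9, 0, -0.12, 50, 0, 0, 0, -0.12, 50, 0, 0, 0, -0.12, 50, 0, 0, 0, -0.12, 50, 0, 0, 0, -0.12, 50, 0, 0, 0, -0.12, 50, 0, 0, 0, -0.12, 50, 0, 0, 0, -0.12, 50, 0, 0, 0, -0.12, 50, 0, 0, 0, -0.12, 50, 0, 0, 0, -0.12, 50, 0, 0, 0, -0.12, 50, 0, 0, 0, -0.014, 50, 0, 0, -30, 0, 50, 0, 0, -30, 0, 50, 0, 0, -30, 0, 50, 0, 0, -20, 0, 50, 0, 0, 0, 0, 50, 0, 0, 0, 0],
)

```text
clock: 7.5
ee_pos: [0.4599, 0.2998, 0.1503]
eef_rot: [[-0.002, 0.812, -0.584], [-0.001, -0.584, -0.812], [-1.0, -0.001, 0.002]]
ft_force: [0.6, -0.1, 1.1]
opening: 0.0497
```

Run:
```python
from h import *
s=r.get_state();print(s['ee_pos'],s['eef_rot'][:2,1] if hasattr(s['eef_rot'],'shape') else s['eef_rot'],s['joint_pos'],s['ft_force'])
```

```text
[0.45985697 0.29976921 0.15034569] [ 0.81204952 -0.58358799] [ 5.75005648e-01  3.53570356e-01  1.88184917e+00 -9.85312843e-05
  9.08562570e-01  1.19820580e+00] [ 0.62527225 -0.09441583  1.12148104]
```

Request:
move_arm(
  rows=[50, 0.2, 0.3, -25, 0, 50, 0.2, 0.3, -25, 0, 50, 0, 0, -20, 0, 50, 0, 0, -12, 0, 50, 0, 0, 0, 0, 5, 0, 0, 0, 0, 5, 0, 0, 0, 0, 5, 0, 0, 0, 0, 5, 0, 0, 0, 0, 5, 0, 0, 0, 0, 5, 0, 0, 0, 0],
  grip_force=70,
)

```text
clock: 8.42
ee_pos: [0.4617, 0.3015, 0.0707]
eef_rot: [[0.003, 0.811, -0.585], [0.001, -0.585, -0.811], [-1.0, 0.001, -0.003]]
ft_force: [0.6, -2.5, 7.2]
opening: 0.0146
```

Request:
move_arm(
  rows=[5, 0, 0, 4, 0, 5, 0, 0, 6, 0, 5, 0, 0, 10, 0, 5, 0, 0, 14, 0, 5, 0, 0, 20, 0, 5, 0, 0, 25, 0, 5, 0, 0, 25, 0, 5, 0, 0, 25, 0, 5, 0, 0, 25, 0, 5, 0, 0, 25, 0, 5, 0, 0, 20, 0, 5, 0, 0, 0, 0, 5, 0, 0, 0, 0],
)

```text
clock: 9.5
ee_pos: [0.4606, 0.3011, 0.2692]
eef_rot: [[0.002, 0.811, -0.585], [0.001, -0.585, -0.811], [-1.0, 0.001, -0.002]]
ft_force: [0.4, 0.0, -4.0]
opening: 0.0145
```

Run:
```python
from h import *
d=snap('wrist');save(d,'w4');np.save('w4.npy',d['P'])
P=np.load('top0.npy')
t=snap('top');np.save('top1.npy',t['P']);save(t,'top1')
s=r.get_state();print(s['ee_pos'],s['ft_force'],s['wrist_torque'],s['opening'])
```

```text
[0.45953736 0.30040823 0.26686775] [-0.54958042 -0.11624654 -4.42236079] [-0.00909469 -0.0221771   0.03371718] 0.014673416211503745
```

View pics/w4.png

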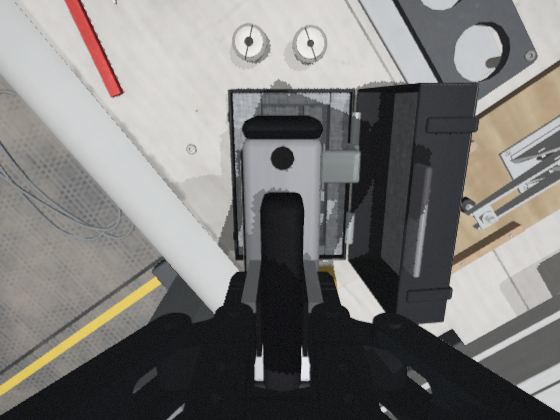

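The light is held and level, with a hook at (340,165) on the lid side. Next I'll refine the bin rim from the stored top view.

Run:
```python
from h import *
for f in('top0','top1'):
    P=np.load(f+'.npy');Z=P[...,2]
    s=np.zeros(Z.shape,bool);s[178:245,388:470]=1
    m=s&(Z>.09)&(Z<.108)
    # columns: topmost rim rows
    X,Y=P[...,0],P[...,1]
    fw=m&(X>.50)&(X<.56)&(Y<-.335)&(Y>-.47)
    p=P[fw];k=np.polyfit(p[:,1],p[:,0],1);print(f,fw.sum(),'x at y=-.4',np.polyval(k,-.4),k, np.std(p[:,0]-np.polyval(k,p[:,1])),p[:,0].min(),p[:,0].max(),p[:,2].mean())
    for lo,hi in((-.37,-.27),(-.54,-.44)):
        sw=m&(X>.42)&(X<.50)&(Y>lo)&(Y<hi);p=P[sw]
        if len(p)>4:k=np.polyfit(p[:,0],p[:,1],1);print(' side',len(p),np.polyval(k,.5),k[0],p[:,1].min(),p[:,1].max())
```

```text
top0 103 x at y=-.4 0.5276870144461643 [-0.03686127  0.51294251] 0.0017369191731984453 0.5234571520308406 0.5332770076772291 0.097476371475289
 side 115 -0.3164974866723954 -0.08343332541224432 -0.3285762227478339 -0.2808093287266777
 side 92 -0.49876759584306685 0.028330862453734656 -0.5057473433131103 -0.494741993625447
top1 97 x at y=-.4 0.527789212724558 [-0.03959002  0.5119532 ] 0.0016290257843874362 0.5231355077464079 0.5328082599708823 0.09772049226437046
 side 115 -0.314866545764772 -0.07270805713050507 -0.32937318077680783 -0.28060687686372704
 side 95 -0.4992560197175919 0.013988981213285583 -0.5057657879642634 -0.4946826371370908
```

Request:
move_arm(
  rows=[5, 0, -15, 0, 0.033, 5, 1, -25, 0, 0.033, 5, 1, -35, 0, 0.033, 5, 1, -40, 0, 0.033, 5, 1, -40, 0, 0.033, 5, 1, -40, 0, 0.033, 5, 1, -40, 0, 0.033, 5, 1, -40, 0, 0.033, 5, 1, -40, 0, 0.033, 5, 1, -40, 0, 0.033, 5, 1, -40, 0, 0.033, 5, 1, -40, 0, 0.033, 5, 1, -40, 0, 0.033, 5, 1, -40, 0, 0.033, 5, 1, -40, 0, 0.033, 5, 1, -40, 0, 0.033, 5, 1, -40, 0, 0.033, 5, 1, -35, 0, 0.033, 5, 1, -25, 0, 0.033, 5, 1, -12, 0, 0.036],
)

```text
clock: 11.27
ee_pos: [0.4783, -0.409, 0.2655]
eef_rot: [[-0.002, 0.999, 0.038], [0.001, 0.038, -0.999], [-1.0, -0.002, -0.001]]
ft_force: [0.4, 0.2, -3.0]
opening: 0.0147
```

Request:
move_arm(
  rows=[5, 0, 0, 0, 0, 5, 0, 0, 0, 0, 5, 0, 0, 0, 0],
)

```text
clock: 11.52
ee_pos: [0.4788, -0.4049, 0.2666]
eef_rot: [[-0.002, 0.999, 0.037], [0.002, 0.037, -0.999], [-1.0, -0.002, -0.002]]
ft_force: [0.4, 0.5, -3.6]
opening: 0.0141
```

Run:
```python
from h import *
s=r.get_state();print(s['ee_pos'],s['eef_rot'],s['ft_force'],s['clock'])
d=snap('wrist');save(d,'w5');np.save('w5.npy',d['P'])
```

```text
[ 0.47882077 -0.40488452  0.26656193] [[-0.00197096  0.99930857  0.03712825]
 [ 0.00214515  0.03713246 -0.99930805]
 [-0.99999576 -0.00188995 -0.00221685]] [ 0.42200965  0.51108915 -3.59721546] 11.5167
```

View pics/w5.png

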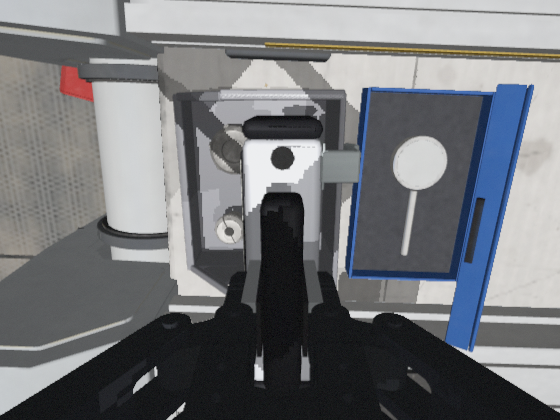

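The far wall's rim is at column ≈340, rows 92–270, and the near hook at (340,165). I'll measure the rim relative to the tool.

Run:
```python
from h import *
P=np.load('w5.npy');Z=P[...,2];im=cv2.imread('pics/w5.png')
ty=np.array([.9993,.0371]);tz=np.array([.0371,-.9993]);o=np.array([.4788,-.4049])
T=np.stack([(P[...,:2]-o)@ty,(P[...,:2]-o)@tz,Z],-1)*1000
m=np.zeros(Z.shape,bool);m[95:290,325:352]=1;m&=(Z>.093)&(Z<.107)
for a in range(95,290,15):
    q=T[a:a+15][m[a:a+15]]
    if len(q)>5:print(a,len(q),'tz',np.median(q[:,1]).round(1),'ty',np.percentile(q[:,0],[5,50,95]).round(1),np.median(q[:,2]).round(1))
q=T[m];k=np.polyfit(q[:,1],q[:,0],1);print('slope',k)
h=np.zeros(Z.shape,bool);h[145:190,318:365]=1;h&=(Z>.2)&(Z<.27);q=T[h];print('hook',len(q),np.percentile(q,[1,5,50,95,99],0).round(1))
b=np.zeros(Z.shape,bool);b[140:190,240:322]=1;b&=(Z>.23)&(Z<.26);q=T[b];print('bar top',len(q),np.percentile(q,[1,5,50,95,99],0).round(1))
# side walls
v=np.zeros(Z.shape,bool);v[85:105,190:340]=1;v&=(Z>.093)&(Z<.107);q=P[v];print('left side rim',len(q),np.median(q,0),np.percentile(q[:,1],[5,95]))
b=np.zeros(Z.shape,bool);b[195:235,265:300]=1;b&=(Z>.25);q=T[b];print('handle',len(q),np.percentile(q,[2,50,98],0).round(1))
```

```text
95 178 tz -77.5 ty [33.7 44.5 48.6] 99.7
110 108 tz -63.9 ty [44.3 46.2 48.9] 99.3
125 110 tz -52.3 ty [44.2 46.1 49. ] 99.4
140 66 tz -42.4 ty [44.2 46.2 48.7] 99.5
170 14 tz -9.8 ty [44.3 46.2 48.7] 99.8
185 101 tz -2.6 ty [44.3 46.3 49.1] 99.3
200 99 tz 10.6 ty [44.2 46.3 48.8] 99.5
215 100 tz 24.7 ty [44.2 46.  48.7] 99.4
230 96 tz 38.0 ty [44.2 46.1 48.7] 99.4
245 96 tz 52.0 ty [44.2 46.2 48.8] 99.4
260 100 tz 67.2 ty [44.1 46.1 48.9] 99.4
275 39 tz 78.5 ty [44.8 47.6 48.9] 99.5
slope [1.45715341e-02 4.58741403e+01]
hook 1532 [[ 14.4 -57.7 220.9]
 [ 15.1 -56.2 236.9]
 [ 23.1 -50.2 242.4]
 [ 31.3 -43.  243.5]
 [ 33.8 -40.6 244. ]]
bar top 4022 [[-18.6 -60.4 236.5]
 [-16.5 -59.7 240.8]
 [ -1.1 -50.4 243.2]
 [ 14.2 -40.8 244.6]
 [ 15.8 -39.9 245.3]]
left side rim 1274 [ 0.47042777 -0.32438314  0.09952676] [-0.32833734 -0.3204222 ]
handle 1383 [[ -6.8 -42.3 262. ]
 [ -0.7 -37.4 270.9]
 [  5.4 -30.1 272.4]]
```

Request:
move_arm(
  rows=[5, 8, -2, 0, 0, 5, 8.5, -2.1, 0, 0, 5, 8, 0, 0, 0, 5, 0, 0, -15, 0, 5, 0, 0, -25, 0, 5, 0, 0, -25, 0, 5, 0, 0, -20, 0, 5, 0, 0, -10, 0, 5, 0, 0, -5, 0, 5, 0, 0, 0, 0, 5, 0, 0, 0, 0],
)

```text
clock: 12.48
ee_pos: [0.5047, -0.4105, 0.1689]
eef_rot: [[0.001, 0.999, 0.038], [-0.001, 0.038, -0.999], [-1.0, 0.001, 0.001]]
ft_force: [-0.2, -0.1, -3.4]
opening: 0.0146
```

Run:
```python
from h import *
s=r.get_state();print(s['ee_pos'],s['eef_rot'][:,1],s['ft_force'],s['clock'])
d=snap('wrist');save(d,'w6');P=d['P'];Z=P[...,2]
R=s['eef_rot'];ty=R[:2,1];tz=R[:2,2];o=s['ee_pos'][:2]
T=np.stack([(P[...,:2]-o)@ty,(P[...,:2]-o)@tz,Z],-1)*1000
m=(abs(T[...,0]-23)<12)&(Z>.093)&(Z<.107)&(abs(T[...,1])<82)
for a in range(-80,80,20):
    q=T[m&(T[...,1]>a)&(T[...,1]<a+20)]
    if len(q)>8:print(a,len(q),np.percentile(q[:,0],[5,50,95]).round(1),np.median(q[:,2]))
b=(abs(T[...,0])<14)&(T[...,1]>-60)&(T[...,1]<-40)&(Z>.12)&(Z<.16);q=T[b];print('bar top',np.percentile(q,[5,50,95],0).round(1))
```

```text
[ 0.50473923 -0.41053922  0.16894185] [0.99926763 0.03825129 0.001024  ] [-0.15320438 -0.05397727 -3.43657164] 12.4833
-80 353 [18.7 21.2 23.5] 99.39524272089781
-60 81 [19.8 22.  23.3] 99.46663542895196
-40 62 [21.3 22.5 23.3] 99.60676395429347
-20 132 [21.2 22.3 23.4] 99.40525406461671
0 116 [21.2 22.2 23.3] 99.48345874912016
20 15 [21.1 22.3 23.1] 99.55789768832582
bar top [[-12.6 -59.1 144.3]
 [ -0.2 -50.5 145.7]
 [ 12.6 -41.1 147. ]]
```

Request:
move_arm(
  rows=[5, -1, 0, -8, 0, 5, 0, 0, -8, 0, 5, 0, 0, -8, 0, 5, 0, 0, -6, 0, 5, 0, 0, -4, 0, 5, 0, 0, -3, 0, 5, 0, 0, -2, 0, 5, 0, 0, 0, 0, 5, 0, 0, 0, 0],
)

```text
clock: 13.28
ee_pos: [0.503, -0.4103, 0.129]
eef_rot: [[0.0, 0.999, 0.038], [-0.0, 0.038, -0.999], [-1.0, 0.0, 0.0]]
ft_force: [-0.1, 0.4, -3.6]
opening: 0.0144
```

Request:
move_arm(
  rows=[5, 0, 0, -2, 0, 5, 0, 0, -1, 0, 5, 0, 0, 0, 0, 5, 0, 0, 0, 0],
)

```text
clock: 13.62
ee_pos: [0.5032, -0.4106, 0.1273]
eef_rot: [[0.001, 0.999, 0.038], [-0.001, 0.038, -0.999], [-1.0, 0.001, 0.001]]
ft_force: [-2.5, 1.5, 5.3]
opening: 0.0142
```

The hooks are seated: the vertical force went from −3.6 to +5.3 N. Release and rise.

Request:
move_arm(
  rows=[22, 0, 0, 0.5, 0, 30, 0, 0, 0, 0, 40, 0, 0, 0, 0, 45, 0, 0, 0, 0, 45, 0, 0, 0, 0, 45, 0, 0, 8, 0, 45, 0, 0, 15, 0, 45, 0, 0, 30, 0, 45, 0, 0, 35, 0, 45, 0, 0, 35, 0, 45, 0, 0, 35, 0, 45, 0, 0, 0, 0, 45, 0, 0, 0, 0, 45, 0, 0, 0, 0, 45, 0, 0, 0, 0],
)

```text
clock: 14.87
ee_pos: [0.5023, -0.4097, 0.2831]
eef_rot: [[-0.002, 0.999, 0.038], [0.001, 0.038, -0.999], [-1.0, -0.002, -0.002]]
ft_force: [1.1, -0.3, -0.3]
opening: 0.045
```

Run:
```python
from h import *
d=snap('wrist');save(d,'w7');np.save('w7.npy',d['P'])
s=r.get_state();print(s['ee_pos'],s['ft_force'],s['clock'],s['joint_pos'])
R=s['eef_rot'];ty=R[:2,1];tz=R[:2,2];o=s['ee_pos'][:2];P=d['P'];Z=P[...,2]
T=np.stack([(P[...,:2]-o)@ty,(P[...,:2]-o)@tz,Z],-1)*1000
for a in(-60,40):
  b=(abs(T[...,0])<12)&(T[...,1]>a)&(T[...,1]<a+18)&(Z>.095)&(Z<.12);q=T[b]
  if len(q)>10: print('bar top',len(q),np.percentile(q,[5,50,95],0).round(1),'slope',np.polyfit(q[:,0],q[:,2],1))
# lid rear/clearance
t=np.load('top1.npy')
```

```text
[ 0.50224613 -0.40964354  0.28288399] [ 0.34422721  0.69649868 -1.33411264] 14.9167 [-6.86509273e-01  3.61541217e-01  1.54209472e+00 -6.84913910e-09
  1.24067934e+00 -7.24517549e-01]
bar top 626 [[-1.100e+01 -5.900e+01  9.720e+01]
 [ 1.000e-01 -5.140e+01  1.002e+02]
 [ 1.100e+01 -4.300e+01  1.024e+02]] slope [ 0.18669551 99.97102675]
bar top 253 [[ -6.3  41.7  99. ]
 [  4.9  51.5 101.2]
 [ 11.3  57.6 102.8]] slope [  0.15578707 100.45618696]
```

View pics/w7.png

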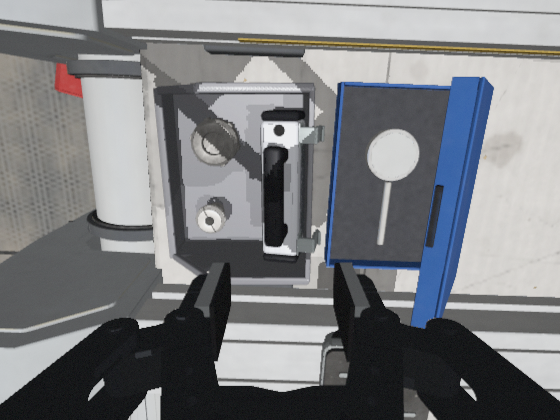

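The light hangs level on both hooks, leaning about 0.18 rad into the bin. Before closing the lid I'll check heights behind the case.

Run:
```python
from h import *
t=snap('top');P=t['P'].reshape(-1,3);c=np.array([.8135,-.5815]);e=np.array([.5815,.8135])
x=(P[:,:2]-[.466,.295])@c;y=(P[:,:2]-[.466,.295])@e
for i in np.arange(-.06,.30,.02):
    print(round(i,2),[int(np.nanmax(np.r_[0,P[(x>=i)&(x<i+.02)&(y>=j)&(y<j+.03),2]])*1000) for j in np.arange(-.15,.15,.03)])
s=r.snapshot('scene');
```

```text
-0.06 [3, 5, 45, 43, 49, 42, 47, 46, 38, 45]
-0.04 [5, 5, 42, 38, 40, 39, 39, 43, 45, 48]
-0.02 [5, 10, 43, 12, 15, 16, 15, 46, 36, 33]
0.0 [65, 5, 43, 35, 32, 35, 36, 44, 47, 47]
0.02 [71, 59, 46, 30, 33, 32, 34, 42, 45, 46]
0.04 [72, 61, 44, 40, 41, 42, 43, 44, 38, 6]
0.06 [6, 7, 161, 161, 160, 161, 153, 160, 9, 5]
0.08 [8, 7, 165, 179, 181, 181, 180, 166, 156, 72]
0.1 [8, 8, 166, 164, 164, 162, 163, 164, 152, 76]
0.12 [4, 7, 156, 21, 38, 35, 153, 157, 72, 75]
0.14 [7, 9, 24, 25, 34, 36, 17, 74, 72, 73]
0.16 [7, 36, 23, 26, 62, 40, 35, 72, 72, 74]
0.18 [20, 39, 35, 76, 78, 30, 36, 67, 76, 73]
0.2 [7, 32, 40, 66, 67, 27, 23, 22, 71, 67]
0.22 [8, 17, 38, 33, 70, 69, 24, 22, 7, 6]
0.24 [7, 6, 38, 34, 67, 73, 56, 24, 22, 621]
0.26 [5, 5, 19, 23, 29, 181, 184, 23, 619, 622]
0.28 [164, 8, 11, 25, 22, 182, 181, 617, 622, 642]
```

Request:
move_arm(
  rows=[0, 3, 15, 0, -0.033, 0, 4, 25, 0, -0.033, 0, 5, 33, 0, -0.033, 0, 5, 33, 0, -0.033, 0, 5, 33, 0, -0.033, 0, 5, 33, 0, -0.033, 0, 5, 33, 0, -0.033, 0, 5, 33, 0, -0.033, 0, 5, 33, 0, -0.033, 0, 5, 33, 0, -0.033, 0, 5, 33, 0, -0.033, 0, 5, 33, 0, -0.033, 0, 5, 33, 0, -0.033, 0, 5, 33, 0, -0.033, 0, 5, 33, 0, -0.033, 0, 6, 33, 0, -0.033, 0, 6, 33, 0, -0.033, 0, 6, 33, 0, -0.033, 0, 4, 28, 0, -0.033, 0, 4, 19, 0, -0.036],
)

```text
clock: 16.68
ee_pos: [0.6006, 0.2075, 0.2835]
eef_rot: [[-0.001, 0.811, -0.585], [0.0, -0.585, -0.811], [-1.0, -0.001, 0.001]]
ft_force: [0.0, -0.6, 0.4]
opening: -0.0002
```

Request:
move_arm(
  rows=[0, 0, 0, -25, 0, 0, 0, 0, -30, 0, 0, 0, 0, -30, 0, 0, 0, 0, -25, 0, 0, 0, 0, -16, 0, 0, 0, 0, 0, 0],
)

```text
clock: 17.18
ee_pos: [0.5981, 0.2039, 0.1537]
eef_rot: [[-0.007, 0.811, -0.585], [-0.003, -0.585, -0.811], [-1.0, -0.005, 0.006]]
ft_force: [-0.6, 0.4, -0.1]
opening: 0.0
```

Request:
move_arm(
  rows=[0, -7, 5, 2, 0, 0, -8, 5.8, 2, 0, 0, -8, 5.8, 0, 0, 0, -8, 5.8, 0, 0, 0, -8, 5.8, 0, 0, 0, -8, 5.8, 0, 0, 0, -8, 5.8, 0, 0, 0, -8, 5.8, 0, 0, 0, -8, 5.8, 0, 0, 0, -8, 5.8, 0, 0],
)

```text
clock: 18.02
ee_pos: [0.5208, 0.2626, 0.1624]
eef_rot: [[-0.0, 0.811, -0.585], [-0.0, -0.585, -0.811], [-1.0, -0.0, 0.0]]
ft_force: [0.5, 0.0, 0.2]
opening: -0.0001
```

Request:
move_arm(
  rows=[0, -8, 5.8, 0, 0, 0, -8, 5.8, 0, 0, 0, -8, 5.8, 0, 0, 0, -8, 5.8, 0, 0, 0, -4, 2.9, 0, 0, 0, 0, 0, 0, 0, 0, 0, 0, 0, 0],
)

```text
clock: 18.6
ee_pos: [0.4858, 0.2883, 0.1625]
eef_rot: [[0.0, 0.811, -0.585], [-0.0, -0.585, -0.811], [-1.0, 0.0, -0.0]]
ft_force: [-0.0, 0.0, 0.4]
opening: 0.0001
```

Run:
```python
from h import *
t=snap('top');P=t['P'].reshape(-1,3);c=np.array([.8135,-.5815]);e=np.array([.5815,.8135])
x=(P[:,:2]-[.466,.295])@c;y=(P[:,:2]-[.466,.295])@e
for i in np.arange(-.10,.14,.02):
    print(round(i,2),[int(np.nanmedian(np.r_[P[(x>=i)&(x<i+.02)&(y>=j)&(y<j+.03),2]])*1000) for j in (-.085,-.055,.03,.055)])
```

```text
return np.nanmean(a, axis, out=out, keepdims=keepdims)
Traceback (most recent call last):
ValueError: cannot convert float NaN to integer
```

Raise the arm clear, then check everything.

Request:
move_arm(
  rows=[0, 0, 0, 20, 0, 0, 0, 0, 30, 0, 0, 0, 0, 30, 0, 0, 0, 0, 30, 0, 0, -10, -30, 0, 0, 0, -10, -30, 0, 0, 0, -10, -35, 0, 0, 0, -10, -35, 0, 0, 0, -10, -35, 0, 0, 0, -5, -35, 0, 0, 0, 0, -30, 0, 0, 0, 0, 0, 0, 0, 0, 0, 0, 0, 0],
)

```text
clock: 19.73
ee_pos: [0.4312, 0.0566, 0.2728]
eef_rot: [[0.001, 0.809, -0.588], [0.0, -0.588, -0.809], [-1.0, 0.001, -0.001]]
ft_force: [0.4, 0.2, 0.5]
opening: -0.0002
```

Run:
```python
from h import *
t=snap('top');P=t['P'].reshape(-1,3);c=np.array([.8135,-.5815]);e=np.array([.5815,.8135])
x=(P[:,:2]-[.466,.295])@c;y=(P[:,:2]-[.466,.295])@e
for i in np.arange(-.10,.10,.02):
    print(round(i,2),[np.round(np.nanmedian(np.r_[np.nan,np.nan,P[(x>=i)&(x<i+.02)&(y>=j)&(y<j+.03),2]])*1000) for j in (-.085,-.055,.03,.055)])
save(t,'top2')
im=np.hstack([cv2.resize(t['frame'][160:260,130:280],None,fx=2.6,fy=2.6),cv2.resize(t['frame'][160:260,330:480],None,fx=2.6,fy=2.6)])
cv2.imwrite('pics/9.png',im[:,:,::-1]);s=r.get_state();print(s['ft_force'],s['ee_pos'],s['clock'])
q=t['P'];b=q[185:235,395:465].reshape(-1,3);b=b[(b[:,0]>.485)&(b[:,0]<.52)&(abs(b[:,1]+.41)<.06)&(b[:,2]>.09)];print('light',len(b),np.median(b,0))
```

```text
-0.1 [np.float64(-2.0), np.float64(-0.0), np.float64(-1.0), np.float64(-1.0)]
-0.08 [np.float64(-1.0), np.float64(1.0), np.float64(7.0), np.float64(-0.0)]
-0.06 [np.float64(84.0), np.float64(83.0), np.float64(83.0), np.float64(84.0)]
-0.04 [np.float64(84.0), np.float64(85.0), np.float64(83.0), np.float64(84.0)]
-0.02 [np.float64(83.0), np.float64(84.0), np.float64(83.0), np.float64(84.0)]
0.0 [np.float64(85.0), np.float64(84.0), np.float64(85.0), np.float64(85.0)]
0.02 [np.float64(83.0), np.float64(84.0), np.float64(85.0), np.float64(84.0)]
0.04 [np.float64(84.0), np.float64(85.0), np.float64(84.0), np.float64(85.0)]
0.06 [np.float64(3.0), np.float64(3.0), np.float64(4.0), np.float64(1.0)]
0.08 [np.float64(-3.0), np.float64(-0.0), np.float64(-1.0), np.float64(-0.0)]
[ 0.7692841   0.02853202 -0.6048816 ] [0.43126368 0.05754932 0.27271926] 19.7833
light 498 [ 0.49986309 -0.40419091  0.10216932]
```

View pics/9.png

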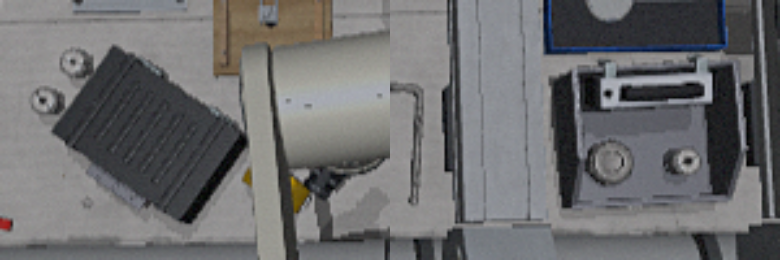

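The case is shut, with the lid flat at 84 mm. The light hangs on the far wall with both hooks over the rim, and the arm is free.

```bash
python3 -c "
from workcell import r
print(r.close_job())"
```

```text
the job is handed in; nothing more can be done
None
```

I opened the case, hung the inspection light on the bin's far wall, shut the case again and handed the job in at about 20 s of the 64 s allowed. No verdict was reported.

- **Opening:** I pinched the lid's thumb lip by its two ends and followed the lid's arc to about 1.2 rad. I nudged it on and let go, and it stood fully open by itself.
- **Light:** I lifted it by its handle and lowered the hooks over the far wall. The vertical force on the tool changed from −3.6 to +5.3 N as the hooks seated, and then I released it.
- **Closing:** I pushed the lid over from behind and it fell shut.

**Last checks:**
- The lid top is flat at 83–85 mm, against 84 mm when shut.
- The last picture shows both hooks over the rim and the bar level inside the bin. It leaned about 0.16–0.19 rad when measured just after release; the limit is 0.4.
- The tool was clear of everything, with force readings within noise.
- The collets and hex key look to be where they started. The arm partly covered the tape measure in the last picture, so I only confirmed it roughly.
- The force reached about 40 N (35 N of it upward) near the end of lifting the lid, with the lid pinched between the fingers. No other reading after a move was above 16 N.

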